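# Clip a sample tube into the reader's carriage and slide it home

### The job

Take the orange-capped tube from the white rest and press it down into the clip on the reader's carriage, cap just outside the fork nearer the black-and-red grip, until the sprung orange jaw has closed over it. Then squeeze the red lock tab and, holding it squeezed, slide the carriage fully home under the white hood and let go so that it locks there. Leave the blue-capped tube on the rest and do not disturb the other things around.

Things in the scene. Friction and masses are not known exactly. Their poses are not given: they have to be found in the camera images.
- reader: Tube reader, fixed: grey base plate 290 x 86 mm; white hood 104 x 80 mm, 82 mm high, over x = 35 to 139 mm, open to -x. Origin on the worktop under the base's middle; x = direction in which the carriage slides home (roughly to the robot's right, +-0.25 rad), z up. A toothed lock rail, 26 mm high, lies along y = -23 to -35 mm.
- carriage (a joint): Travel along the reader's x in m: 0 parked (loading place, outside the hood), 0.098 home at the end stop. About 2 N moves it when unlocked. A tooth on the red tab locks it in notches every 14 mm (1.5 mm play), the last at home: it moves only while the tab is held squeezed.
- cradle (a point): Middle of the clip, 50 mm above the worktop, moves with the carriage; axes as the reader's. Two white fork posts, 12 mm long, at x = +-31 mm, 50 mm free between them for fingers (carriage plate 30 mm below this point; jaw hinge bar at y = -13.5 mm, top 23 mm below). Seat 8 mm below; fixed wall at y = +9.5 mm, up to 12 mm above, then flared to 21 mm above. Grip 90 mm away in -x.
- jaw (a joint): Sprung orange jaw on the clip's -y side, hinged along x, a hooked paddle at each post, in rad: 0 closed (noses 7.5 mm above the cradle point reach to y = -3.5 mm; top 20 mm above), up to 0.5 swung out. A tube pushed straight down wedges it open to about 0.12 rad with 5 to 10 N in all, then it snaps back over the tube.
- grip (a point): Squeeze grip at the carriage's -x end: point midway between its outer faces when squeezed, 52 mm above the worktop (grip top 66 to 68 mm, bottom at the carriage plate, 20 mm); moves with it, axes as the reader's. Fixed black fin, 26 mm long: outer face at y = +12 mm. Red lock tab, 24 mm long: outer face at y = -18 mm released, -12 mm squeezed.
- tab (a joint): Lock tab travel towards the fin in m: 0 released (locks when its tooth meets a notch), 0.006 fully squeezed; free of the notches above 0.004. Spring 4 N at 0 to 9 N fully in.
- rest: White rest, fixed to the worktop, 136 x 90 mm (x, y): two ribs (10 mm thick at y = -31 and +31 mm, tops 43 mm high) with notches in two lanes at x = -42 and +42 mm; a tube lies along y in each lane with its cap towards +y, axis 34 mm above the worktop. 52 mm free between the ribs down to a 6 mm base plate. Which tube lies in which lane varies.
- tube_orange_cap: The tube to load: 118 mm long clear tube with an orange cap, body 16 mm in diameter, cap 22 mm in diameter over the last 13 mm, about 20 to 30 g. Origin at the centre of the tip end, z axis along the tube towards the cap; body tapers in about the first 20 mm.
- tube_mid (a point): Point on the orange-capped tube's axis 59 mm from its tip (half its length); belongs on point cradle.
- tube_cap (a point): Middle of the orange cap, on the tube's axis 111.5 mm from its tip. Seated, it lies at about x = -52.5 mm from point cradle, just beyond the post that is nearer the grip.
- tube_blue_cap: Bystander: same tube with a blue cap, lies in the other lane of the rest.
- petri: Bystander: lidded petri dish, 66 mm across, 16 mm high; origin under its centre.
- tape_roll: Bystander: roll of green tape lying flat, 66 mm across, 19 mm high; origin under its centre.
- marker: Bystander: black marker pen lying along its own x, 132 x 12 x 13 mm; origin under its centre.

How it is judged (in metres and radians):
On the way, in this order (a step that is already met when the one before it is completed fails the run):
1. the orange-capped tube sits in the clip, cap towards the grip, jaw closed over it, with the carriage still outside the hood (x of tube_mid in the frame of cradle between -0.012 and 0.01 m and y of tube_mid in the frame of cradle between -0.004 and 0.004 m and z of tube_mid in the frame of cradle between -0.004 and 0.004 m and x of tube_cap in the frame of cradle below -0.04 m and angle between the z axis of tube_orange_cap and the x axis of cradle, either way round below 0.07 rad and value of joint jaw below 0.06 rad and value of joint carriage below 0.02 m), for 0.2 s.
2. the carriage is fully home with the tube still in the clip (x of tube_mid in the frame of cradle between -0.012 and 0.01 m and y of tube_mid in the frame of cradle between -0.004 and 0.004 m and z of tube_mid in the frame of cradle between -0.004 and 0.004 m and x of tube_cap in the frame of cradle below -0.04 m and angle between the z axis of tube_orange_cap and the x axis of cradle, either way round below 0.07 rad and value of joint jaw below 0.06 rad and value of joint carriage above 0.094 m), for 0.1 s.
At the end, for the whole second after the job is handed in: Orange-capped tube in the clip (middle -12 to 10 mm along x from the cradle point, within 4 mm across and in height, within 0.07 rad of the slide line, cap towards the grip) and at rest; jaw below 0.06 rad; carriage at 94 mm or more; lock tab below 1.5 mm; blue-capped tube moved under 15 mm (all of step 2 and value of joint tab below 0.0015 m and linear speed of tube_orange_cap below 0.02 m/s and not (distance of tube_blue_cap from where it was at the start of the episode above 0.015 m)); the robot touches nothing.
It fails at once if the blue-capped tube is moved by more than 15 mm (distance of tube_blue_cap from where it was at the start of the episode above 0.015 m).
It fails at once if the petri dish, tape roll or marker is moved by more than 20 mm (distance of any of petri, tape_roll, marker from where it was at the start of the episode above 0.02 m).
It also fails if it takes over 53 s, if anything falls off the work surface, if the arm or the gripper's body presses on something with over 40 N, if the wrist force passes 120 N, or if a joint passes its speed limit or range.

### The arm

A 6-joint arm with a two-finger parallel gripper is mounted at the origin on a cart in front of the work surface, level with it; the furniture and walls round the work are solid. World frame = base frame: x ahead of the robot, y to its left, z up, the work surface at z = 0. Lengths are in mm, angles in degrees, forces in N, time in s.
With the tool pointing down it reaches from about 275 to 850 mm from the base axis. Payload 19 kg.
Tool frame: the origin (TCP) lies on the centre line of the jaws, within the pads' length; the fingertips stand 25 mm ahead of it and the grasp point (between the pads) lies 6 mm ahead of it; z points along the fingers, y is the direction in which the jaws open and shut (so a half turn about z gives the same grasp; the last joint's range is limited). The gripper opens to 85 mm and grips with 20 to 120 N. Pads are 22 mm wide; open, the fingers measure 114 mm over their backs; the gripper's body (76 mm by 85 mm) begins 54 mm behind the grasp point. The pads swing forward as they close: fully open they stand 13 mm farther back than shut.
Start: joints at [57.697, 8.623, 82.357, -0, 89.026, -7.678], TCP at [239.597, 522.672, 256.267] pointing down, gripper open.
Joint ranges: [-160.23, 160.23], [-39.13, 120.54], [6.94, 153.29], [-79.49, 259.48], [9.18, 160.14], [-161.06, 161.06]. Speed limits (degrees/s): [108.29, 108.29, 127.2, 172.46, 172.46, 172.46].

### API

Orientations are given as a 3x3 rotation matrix whose columns are the frame's x, y, z axes.
In Python, from rig import ctrl gives the robot as it stands. The module is installed in compiled form; this text tells all that it offers. Calls block until the motion is done:
- ctrl.move_ptp(position, orientation): joint-space move of the TCP to a pose.
- ctrl.line_to(position, attitude=None, max_speed=150, stop_force=None): straight line of the TCP; attitude=None keeps the orientation; max_speed is the mean speed in mm/s. With stop_force (N) it stops when the force on the tool has changed by that much, and returns True; else False.
- ctrl.set_joints(angles): joint-space move.
- ctrl.grip(opening): finger opening in mm; the grip force is fixed at half the most; returns when the fingers have stopped.
- ctrl.dwell(seconds).
- ctrl.solve_ik(position, orientation): joint angles nearest the present ones, or None.
- ctrl.get_image(name): name is "scene" or "top"; returns a dict with "color" (420x560x3 uint8, blue, green, red), "camera_matrix" (3x3 intrinsics, pixels), "R" (3x3) and "t" (3): a world point X has camera coordinates R X + t. Camera axes: x right, y down, z forward; pixel columns grow to the right and rows downward; lengths in mm; the calibration is good to about 2 mm. A picture is of the moment at which its call begins. There is no depth.
A pose or a line that the arm cannot do raises ctrl.MotionError and nothing moves.
- ctrl.hand_in(): hands the job in, once; it reports no verdict.
Readings, each from a call of its own:
- ctrl.read_t(): time.
- ctrl.read_joints(): joint angles.
- ctrl.read_joint_vel(): joint speeds.
- ctrl.read_joint_efforts(): joint torques, N m.
- ctrl.read_eef_pos(): TCP position.
- ctrl.read_eef_rot(): TCP orientation.
- ctrl.read_contact_force(): force on the tool from outside, world axes, zero at the start.
- ctrl.read_moment(): the same for the moment, N m.
- ctrl.read_width(): finger opening in mm.
Only numpy, scipy, OpenCV 4.12 (cv2) and the standard library are available. Lean on these libraries where they do the work, as an engineer would, in place of code of your own. Each camera call takes 0.05 s, during which the arm holds its last target.

## Working session

There is one attempt and no reset: what is moved stays moved. The work goes in short steps, each a Python script; the robot and the scene stay as the last script left them, time stands still between calls to the robot, and variables do not carry over. Pictures are saved under pics/ and viewed, and the job is handed in when it is done.

```bash
mkdir -p pics; ls
python3 - <<'E'
from rig import ctrl
import cv2
for n in ("scene","top"):
    d=ctrl.get_image(n); cv2.imwrite(f"pics/{n}0.png",d["color"]); print(n,d["camera_matrix"].tolist(),d["R"].round(4).tolist(),d["t"].round(1).tolist())
    import numpy as np; np.savez(f"{n}0.npz",**d)
print(ctrl.read_t(),ctrl.read_eef_rot(),ctrl.read_width())
E
```

```text
pics
scene [[425.86087973654963, 0.0, 278.5487768369203], [0.0, 425.86087973654963, 215.9506442475328], [0.0, 0.0, 1.0]] [[-0.9496, -0.3135, 0.0002], [-0.2386, 0.7221, -0.6494], [0.2034, -0.6167, -0.7605]] [506.9, 135.0, 1108.6]
top [[394.39496087796937, 0.0, 274.9793618698796], [0.0, 394.39496087796937, 211.2136943336688], [0.0, 0.0, 1.0]] [[-0.0156, -0.9999, 0.0027], [-0.9963, 0.0153, -0.0846], [0.0846, -0.004, -0.9964]] [18.5, 533.4, 1097.7]
0.1 [[-9.09040452e-01  4.16707468e-01 -5.84543989e-04]
 [ 4.16707856e-01  9.09039968e-01 -9.47822048e-04]
 [ 1.36409323e-04 -1.10519266e-03 -9.99999380e-01]] 85.42927896187345
```

View pics/scene0.png

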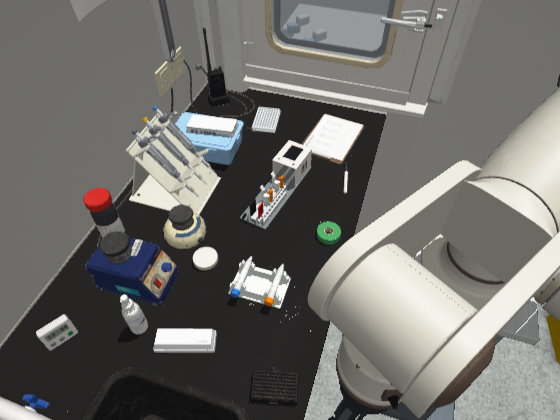

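View pics/top0.png

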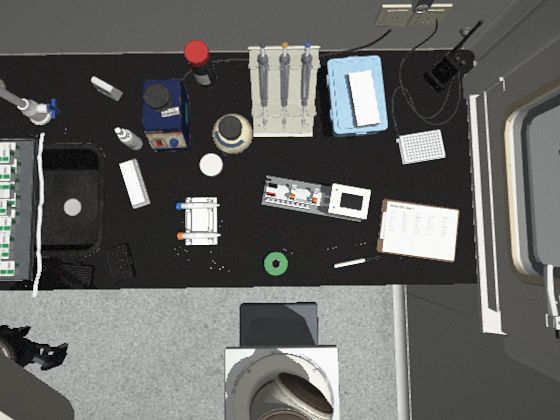

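The top view shows the rest at about (200,220), with the orange cap at (182,236) and the blue cap at (181,206). The reader runs from (263,190) to (370,205), with the hood on the right. I'll zoom in next.

Run:
```python
import cv2
a=cv2.imread("pics/top0.png"); 
cv2.imwrite("pics/t_reader.png",cv2.resize(a[165:235,250:385],None,fx=5.9,fy=5.9,interpolation=cv2.INTER_CUBIC))
cv2.imwrite("pics/t_rest.png",cv2.resize(a[180:260,160:240],None,fx=7,fy=7,interpolation=cv2.INTER_CUBIC))
a=cv2.imread("pics/scene0.png"); 
cv2.imwrite("pics/s_reader.png",cv2.resize(a[130:240,230:330],None,fx=5.4,fy=5.4,interpolation=cv2.INTER_CUBIC))
```

```text
(no output)
```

View pics/t_reader.png

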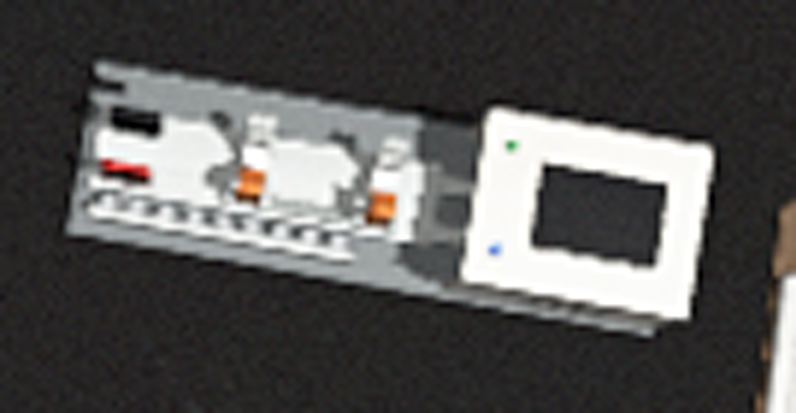

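View pics/t_rest.png

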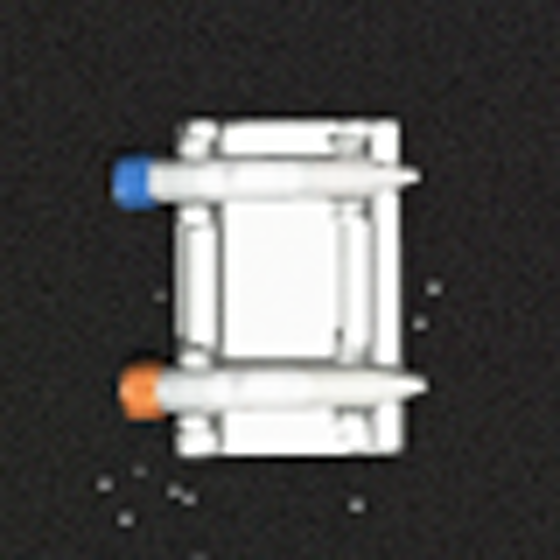

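View pics/s_reader.png

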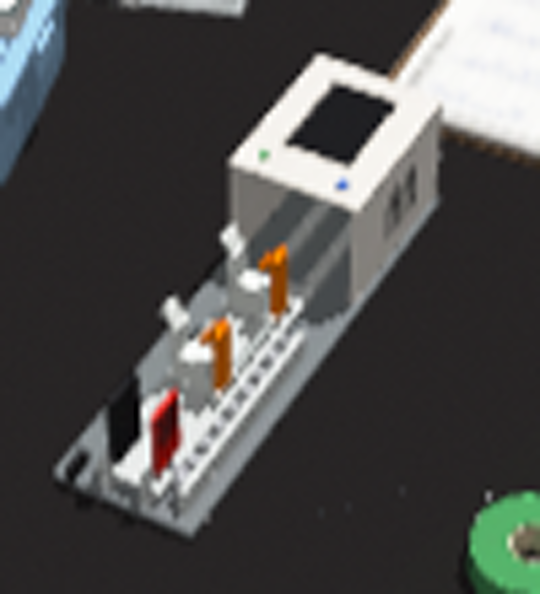

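```bash
cat > h.py <<'E'
import numpy as np, cv2
def load(n):
    d=np.load(n); return dict(d)
def ray(d,uv,z):
    K,R,t=d["camera_matrix"],d["R"],d["t"]; C=-R.T@t
    v=R.T@np.linalg.inv(K)@np.array([uv[0],uv[1],1.0]); return C+v*(z-C[2])/v[2]
def proj(d,X):
    p=d["camera_matrix"]@(d["R"]@np.asarray(X,float)+d["t"]); return p[:2]/p[2]
def tri(ds,uvs):
    A=np.zeros((3,3));b=np.zeros(3)
    for d,uv in zip(ds,uvs):
        K,R,t=d["camera_matrix"],d["R"],d["t"]; C=-R.T@t
        v=R.T@np.linalg.inv(K)@np.array([uv[0],uv[1],1.0]); v/=np.linalg.norm(v); P=np.eye(3)-np.outer(v,v); A+=P;b+=P@C
    return np.linalg.solve(A,b)
def blobs(d,kind,roi,amin=4):
    hsv=cv2.cvtColor(d["color"],cv2.COLOR_BGR2HSV); H,S,V=[hsv[...,i].astype(int) for i in range(3)]
    m={"orange":(H>=6)&(H<=16)&(S>140)&(V>120),"blue":(H>100)&(H<125)&(S>120)&(V>100),"red":((H<5)|(H>174))&(S>150)&(V>90),
       "white":(S<40)&(V>215)}[kind].astype(np.uint8)
    x0,y0,x1,y1=roi; mm=np.zeros_like(m); mm[y0:y1,x0:x1]=m[y0:y1,x0:x1]
    n,l,s,c=cv2.connectedComponentsWithStats(mm)
    return [(c[i].round(2),s[i].tolist(),l==i) for i in range(1,n) if s[i,4]>=amin]
E
python3 - <<'E'
from h import *
T=load("top0.npz");S=load("scene0.npz")
for d in(T,S): print("C",(-d["R"].T@d["t"]).round())
for n,d,roi,rr in(("top",T,(255,170,385,230),(165,190,240,255)),("scene",S,(230,130,320,235),(220,255,300,310))):
    for k in("orange","red"):
        for b in blobs(d,k,roi): print(n,k,b[0],b[1], [ray(d,b[0],z).round(1)[:2] for z in(60,68)])
    for k in("orange","blue"):
        for b in blobs(d,k,rr): print(n,"cap",k,b[0],b[1],ray(d,b[0],40).round(1))
def hood(d,roi):
    g=d["color"].min(2); b=max(blobs(d,"white",roi),key=lambda b:b[1][4]); 
    c=cv2.findContours(b[2].astype(np.uint8),cv2.RETR_EXTERNAL,2)[0][0]; return c
c=hood(T,(325,180,385,225)); r=cv2.minAreaRect(c); print(r)
P=[ray(T,p,82) for p in cv2.boxPoints(r)]; print(np.round(P,1)); print(np.mean(P,0))
c=hood(S,(265,138,320,172)); print(cv2.approxPolyDP(c,2,True)[:,0].tolist())
E
```

```text
C [ 439.   15. 1139.]
C [288. 745. 931.]
top orange [292.   195.57] [290, 194, 5, 4, 14] [array([573. , -37.1]), array([572. , -36.7])]
top orange [314.4 199.4] [313, 198, 4, 4, 15] [array([561.4, -98.6]), array([560.5, -97.8])]
top red [270.89 193.11] [268, 192, 7, 3, 9] [array([580.7,  20.9]), array([579.6,  20.9])]
top cap orange [179.63 235.77] [177, 232, 6, 8, 35] [467.7 276.4  40. ]
top cap blue [178.47 205.94] [176, 202, 6, 8, 34] [551.1 280.1  40. ]
scene orange [280.7 180.9] [278, 175, 5, 13, 40] [array([556.8, -89.3]), array([554.3, -81.7])]
scene orange [270.61 194.53] [268, 189, 5, 13, 38] [array([566.9, -29. ]), array([564.3, -21.9])]
scene red [259.82 205.45] [258, 202, 5, 8, 11] [array([581.6,  19.3]), array([578.9,  25.9])]
scene red [260.43 213.07] [259, 210, 4, 7, 14] [array([570.6,  44.8]), array([568. ,  51.2])]
scene cap orange [268.15 301.1 ] [264, 297, 10, 8, 48] [467.  280.3  40. ]
scene cap blue [234.88 292.41] [231, 289, 9, 8, 58] [550.  283.2  40. ]
((349.0927429199219, 200.9808349609375), (38.920047760009766, 28.97029685974121), 10.124671936035156)
[[ 524.8 -130.4   82. ]
 [ 602.  -146.3   82. ]
 [ 581.8 -249.4   82. ]
 [ 504.8 -232.9   82. ]]
[ 553.3251032  -189.75353579   82.        ]
[[319, 138], [308, 138], [303, 145], [288, 141], [273, 159], [296, 168], [311, 148], [312, 151], [319, 153]]
```

Run:
```python
from h import *
T=load("top0.npz");S=load("scene0.npz")
P=np.array([ray(S,p,82) for p in [(273,159.3),(289.3,140.2),(311.9,149.4),(296.1,168.9)]]);print(P.round(1),P.mean(0))
# rail / base / hood edges in top via subpixel: rotate crop
c=ray(T,(349.1,201),82)
ang=np.radians(-101); ex=np.array([np.cos(ang),np.sin(ang),0]); ey=np.array([-ex[1],ex[0],0]); O=np.array([569.9,-104.3,0])
# orthophotos at z=68 and 34: world->image homography
def ortho(d,z,name,sx=4,x0=-160,x1=40,y0=-55,y1=55):
    q=[(x0,y1),(x1,y1),(x1,y0),(x0,y0)]; src=np.float32([proj(d,O+a*ex+b*ey+[0,0,z]) for a,b in q])
    W,Hh=(x1-x0)*sx,(y1-y0)*sx; dst=np.float32([(0,0),(W,0),(W,Hh),(0,Hh)])
    im=cv2.warpPerspective(d["color"],cv2.getPerspectiveTransform(src,dst),(W,Hh),flags=cv2.INTER_CUBIC)
    for v in(0,): cv2.line(im,(0,y1*sx),(W,y1*sx),(0,255,0),1)
    for v in range(x0,x1,20): cv2.line(im,((v-x0)*sx,0),((v-x0)*sx,8),(0,255,255),1)
    for v in range(y0,y1,10): cv2.line(im,(0,(y1-v)*sx),(8,(y1-v)*sx),(0,255,255),1)
    cv2.imwrite(name,im)
ortho(T,68,"pics/o68.png"); ortho(T,82,"pics/o82.png",4,-20,160)
# rest ortho
```

```text
[[ 599.6 -147.    82. ]
 [ 580.  -245.7   82. ]
 [ 502.2 -225.9   82. ]
 [ 522.9 -128.9   82. ]] [ 551.18767696 -186.87013214   82.        ]
```

View pics/o68.png

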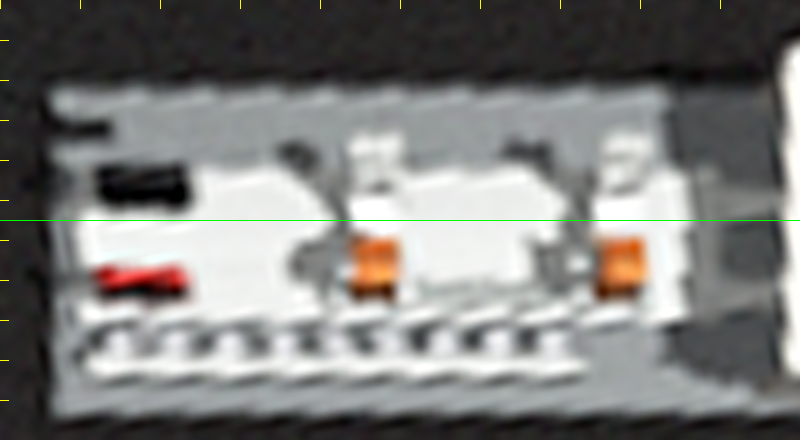

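View pics/o82.png

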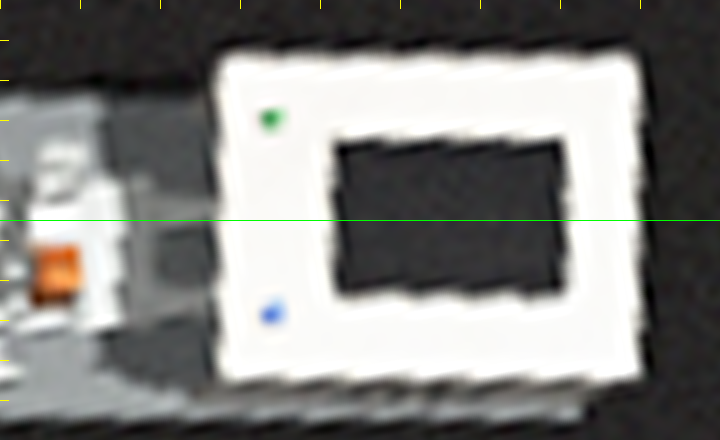

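```bash
cat >> h.py <<'E'
def Rt(deg):
    c,s=np.cos(np.radians(deg)),np.sin(np.radians(deg)); return np.array([[-s,c,0],[c,s,0],[0,0,-1.]])
def snap(ctrl,tag):
    out=[]
    for n in("scene","top"):
        d=ctrl.get_image(n); np.savez(f"{n}_{tag}.npz",**d); out.append(d)
    return out
def crop(d,c,w,f,name):
    x,y=int(c[0]),int(c[1]); cv2.imwrite(name,cv2.resize(d["color"][max(y-w,0):y+w,max(x-w,0):x+w],None,fx=f,fy=f,interpolation=cv2.INTER_CUBIC))
E
python3 - <<'E'
from h import *
from rig import ctrl
T=load("top0.npz")
print("tip",ray(T,(221,235),34).round(1),"capend",ray(T,(177.1,236),38).round(1))
print("rest L/R edges z43:",[ray(T,p,43).round(1) for p in((160+178/7,180+300/7),(160+372/7,180+290/7),(160+215/7,223),(160+337/7,223))])
u=np.array([-.044,.999])
m=np.array([469.,225.5])
ctrl.grip(60)
ctrl.move_ptp([m[0],m[1],140],Rt(2.5).tolist())
s,t=snap(ctrl,"a"); print(ctrl.read_t(),ctrl.read_eef_pos(),ctrl.read_width())
p=proj(s,[m[0],m[1],115]);crop(s,p,45,6,"pics/sa.png");print(p)
p=proj(t,[m[0],m[1],115]);crop(t,p,45,6,"pics/ta.png");print(p)
E
```

```text
tip [468.2 162.3  34. ] capend [467.2 284.   38. ]
rest L/R edges z43: [array([503.2, 259.8,  43. ]), array([506. , 182.8,  43. ]), array([502.6, 245.1,  43. ]), array([501.9, 196.7,  43. ])]
2.0333 [468.82007987 226.41521118 140.33691514] 60.20275041839385
[274.57208027 264.4101531 ]
[192.41238049 234.31233844]
```

View pics/sa.png

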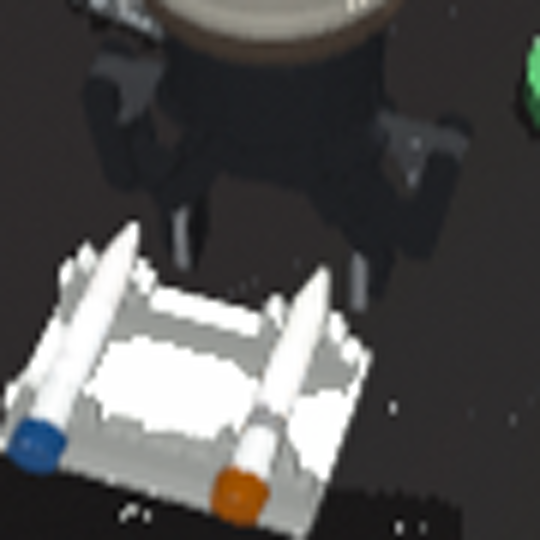

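View pics/ta.png

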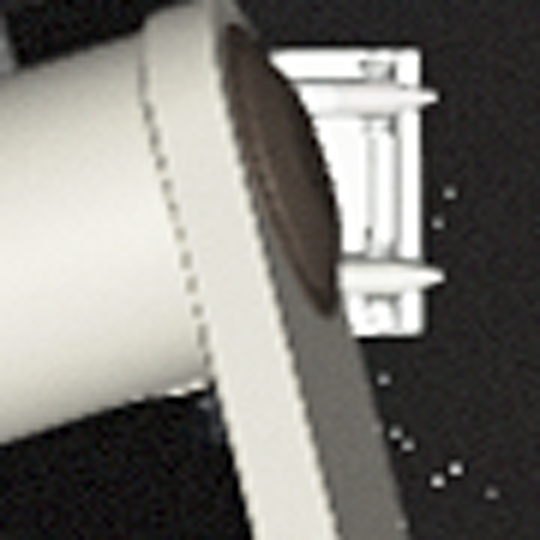

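The scene view shows the pad tips at (260,264) and (289,271), straddling the orange tube, which fits the calibration. Tip and cap rays put the tube along world y at x≈468, so I'll grasp it now.

Run:
```python
from h import *
from rig import ctrl
R=Rt(0.5).tolist()
ctrl.grip(46)
ctrl.move_ptp([467.8,224,110],R); print(ctrl.read_eef_pos().round(1))
print(ctrl.line_to([467.8,224,42.5],R,100,stop_force=15),ctrl.read_eef_pos().round(1),ctrl.read_contact_force().round(1))
ctrl.grip(12); print("w",ctrl.read_width(),ctrl.read_contact_force().round(1))
print(ctrl.line_to([467.8,224,140],R,100)); print(ctrl.read_eef_pos().round(1),ctrl.read_t(),ctrl.read_width(),ctrl.read_contact_force().round(1))
s,t=snap(ctrl,"b")
crop(s,proj(s,[468,224,130]),45,6,"pics/sb.png")
```

```text
[466.9 223.7 109.1]
False [468.2 224.1  43.2] [-0.3  0.4  0. ]
w 14.848373658571022 [ 2.2 -0.4  4.8]
False
[467.5 223.9 139.3] 4.9083 15.018113735464826 [-0.1 -0.7 -0. ]
```

View pics/sb.png

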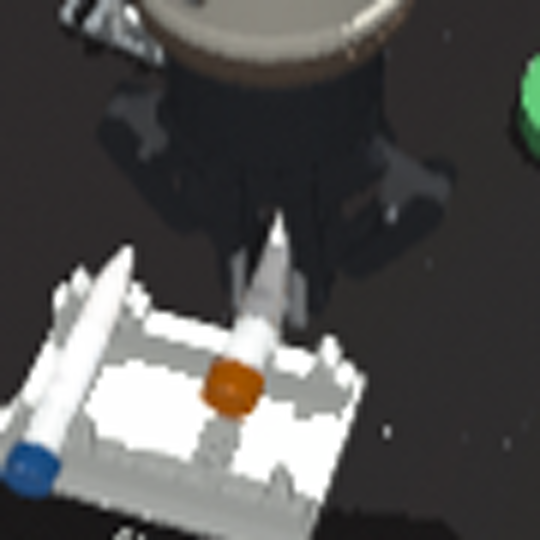

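Run:
```python
from h import *
S=load("scene0.npz");B=load("scene_b.npz")
T=load("top0.npz")
b0=blobs(S,"orange",(255,285,285,315))[0][0]; b1=blobs(B,"orange",(245,260,290,300),20)[0][0]
print(b0,b1,ray(S,b0,34),ray(B,b1,130))
print("tip scene0", )
crop(S,(268,285),22,12,"pics/s0tube.png")
# tip now: crop origin
c=proj(B,[468,224,130]).astype(int)-45; tip=c+np.array([279,212])/6; print(c,"tip",tip,ray(B,tip,130))
```

```text
[268.15 301.1 ] [268.29 279.21] [468.1932101  277.20036246  34.        ] [466.33308943 276.25586705 130.        ]
tip scene0
[230 215] tip [276.5        250.33333333] [473.8953889  196.68332484 130.        ]
```

View pics/s0tube.png

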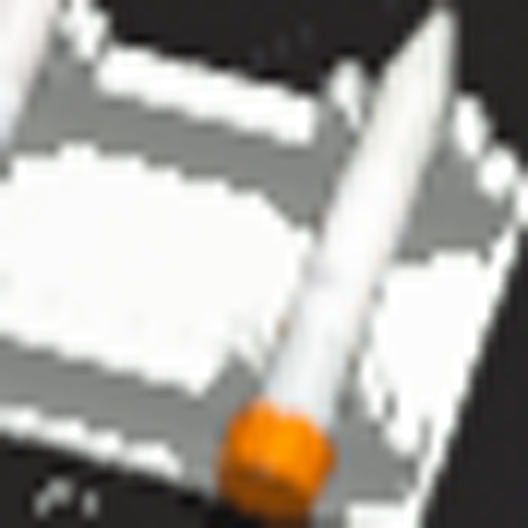

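Run:
```python
from h import *
B=load("scene_b.npz");T=load("top_b.npz")
crop(B,(273,266),24,14,"pics/sb2.png")
g=cv2.imread("pics/sb2.png"); cv2.imwrite("pics/sb2.png",np.clip(255*(g/255.)**0.6,0,255).astype(np.uint8))
crop(T,proj(T,[468,215,130]),40,8,"pics/tb2.png")
```

```text
(no output)
```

View pics/sb2.png

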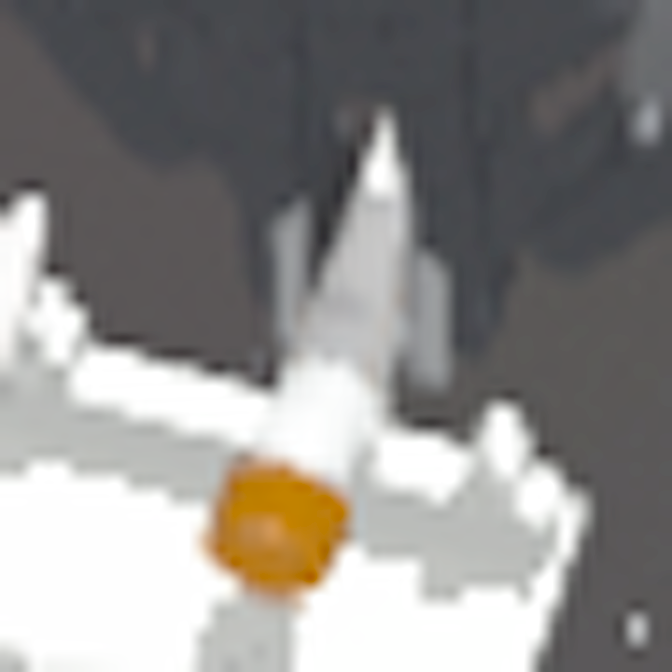

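View pics/tb2.png

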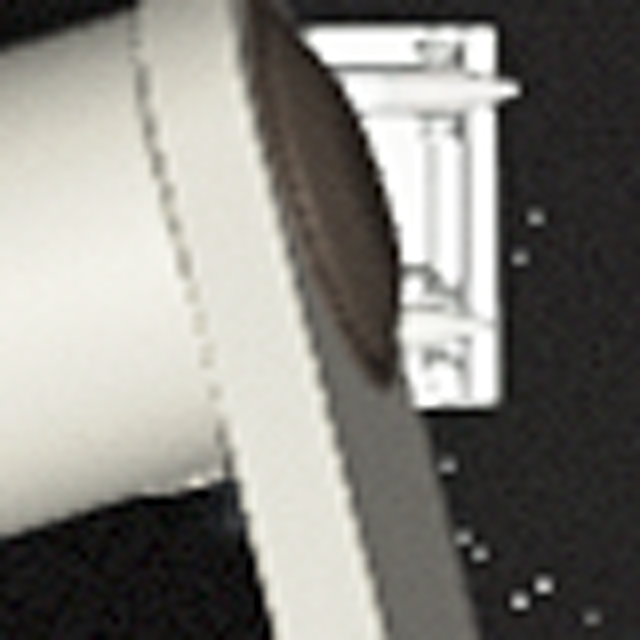

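Run:
```python
from h import *
B=load("scene_b.npz");T=load("top_b.npz")
o=proj(T,[468,215,130]).astype(int)-40; tt=o+np.array([493,326])/8; ts=np.array([249,242])+np.array([385,108])/14
print(tt,ts); X=tri([T,B],[tt,ts]); print("tip",X, proj(T,X),proj(B,X))
T0=load("top0.npz");S0=load("scene0.npz")
X0=tri([T0,S0],[(221,235),(268-22+447/12,285-22+12/12)]); print("tip0",X0,proj(T0,X0))
print([ray(T,tt,z).round(1) for z in(130,110,90)])
```

```text
[216.625 234.75 ] [276.5        249.71428571]
tip [475.24165226 167.96819738  92.93553185] [215.86814674 231.83458086] [279.77884561 250.03804028]
tip0 [467.93633096 162.82850897  29.2138884 ] [221.03447446 235.14790701]
[array([466.5, 160.6, 130. ]), array([467. , 163.5, 110. ]), array([467.6, 166.4,  90. ])]
```

Run:
```python
from h import *
B=load("scene_b.npz")
f=lambda X:((proj(B,X)-[249,242])*14).round()
for z in(114,117,130,140): print(z,"padR",f([467.5-9,235,z]),"padL",f([467.5+9,235,z]),"axis",f([467.5,235,z]))
for n,X in dict(cap130=[467,276,130],capend=[467,283,130],tip130=[468,165,130],tip110=[468,165,110],tip93=[468,168,93]).items(): print(n,f(X))
```

```text
114 padR [401. 380.] padL [296. 351.] axis [348. 366.]
117 padR [401. 370.] padL [296. 341.] axis [348. 356.]
130 padR [400. 325.] padL [295. 296.] axis [347. 310.]
140 padR [400. 290.] padL [294. 261.] axis [347. 275.]
cap130 [267. 518.]
capend [252. 555.]
tip130 [478. -20.]
tip110 [477.  51.]
tip93 [471. 123.]
```

The tip at (276,250) in the scene view is cut off by the finger, so the apparent tilt is false. The cap and body match a level tube at z≈130, and the top view puts the tip where expected. Next I'll hover over the clip and look again.

Run:
```python
from h import *
from rig import ctrl
R=Rt(-11).tolist()
ctrl.move_ptp([576.5,-66.8,140],R)
ctrl.line_to([576.5,-66.8,104],R,100); ctrl.dwell(0.2)
print(ctrl.read_eef_pos().round(2),ctrl.read_t(),ctrl.read_eef_rot().round(3).tolist())
s,t=snap(ctrl,"c")
c=proj(s,[576,-67,75]); print(c); crop(s,c,36,16,"pics/sc.png"); crop(t,proj(t,[576,-67,75]),50,10,"pics/tc.png")
```

```text
[576.83 -66.81 104.71] 6.9 [[0.191, 0.982, 0.001], [0.982, -0.191, -0.0], [-0.0, 0.001, -1.0]]
[271.84960835 180.92147664]
```

View pics/sc.png

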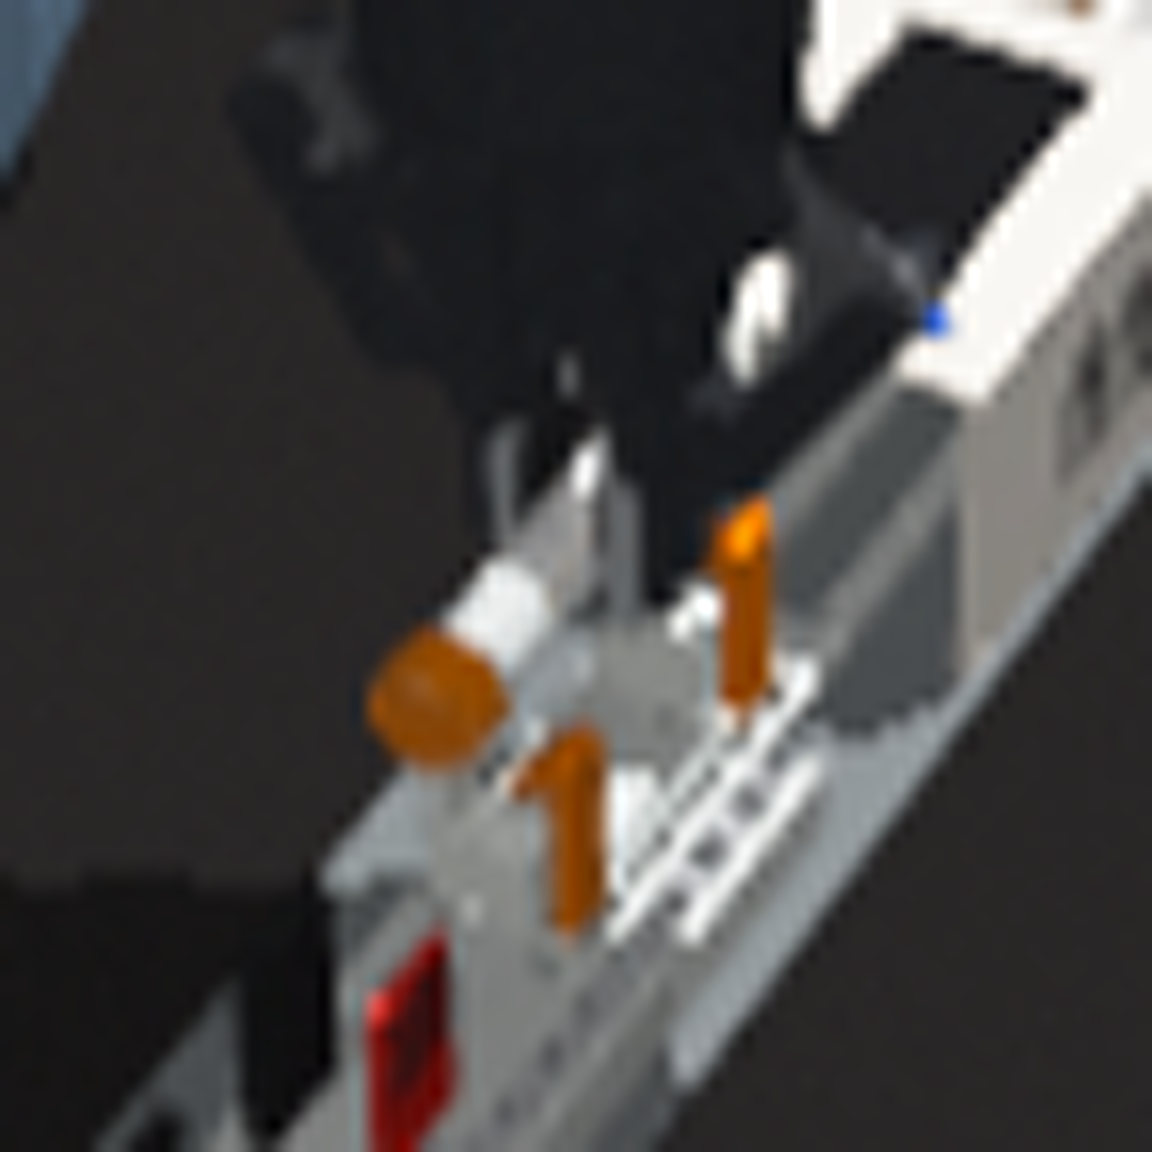

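View pics/tc.png

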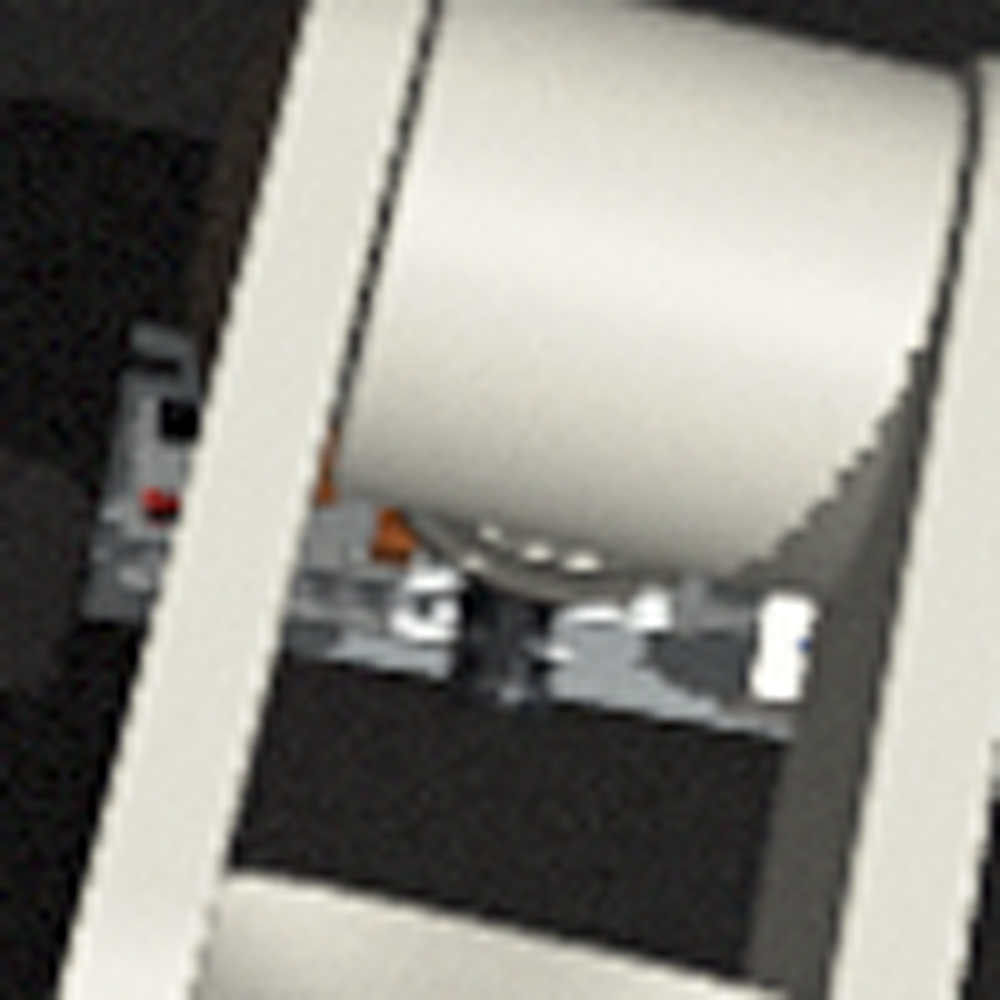

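Run:
```python
from h import *
S=load("scene_c.npz")
a=np.radians(-101); ex=np.array([np.cos(a),np.sin(a)]); ey=np.array([-ex[1],ex[0]])
C=np.array([576.2,-68.2])
def rel(p,z):
    X=ray(S,np.array([235,144])+np.array(p)/16,z)[:2]-C; return (X@ex).round(1),(X@ey).round(1)
print("near nose",[rel((513,785),z) for z in(57.5,60,62)],"exp -37,-3.5")
print("far nose",[rel((708,560),z) for z in(57.5,60,62)],"exp 25,-3.5")
print("near jaw foot",rel((570,935),27),"; outer edge mid z50",rel((607,830),50))
# tube axis: cap centre and body edges
print("cap",rel((435,700),96),"body at (500,615)",rel((500,615),96),"edges",rel((447,615),96),rel((548,620),96))
print("pads bottom L/R", rel((508,535),80),rel((625,610),80))
Z=load("scene0.npz")
```

```text
near nose [(np.float64(-34.7), np.float64(-3.8)), (np.float64(-36.7), np.float64(-5.1)), (np.float64(-38.3), np.float64(-6.1))] exp -37,-3.5
far nose [(np.float64(31.4), np.float64(-6.3)), (np.float64(29.2), np.float64(-7.6)), (np.float64(27.5), np.float64(-8.6))] exp 25,-3.5
near jaw foot (np.float64(-36.9), np.float64(-16.3)) ; outer edge mid z50 (np.float64(-29.9), np.float64(-20.2))
cap (np.float64(-55.1), np.float64(-1.3)) body at (500,615) (np.float64(-32.1), np.float64(-0.6)) edges (np.float64(-36.5), np.float64(7.4)) (np.float64(-29.1), np.float64(-8.5))
pads bottom L/R (np.float64(-0.4), np.float64(16.7)) (np.float64(-6.6), np.float64(-10.8))
```

Run:
```python
from h import *
from rig import ctrl
R=Rt(-11).tolist()
p=[576.5,-66.8]
print(ctrl.line_to(p+[82],R,60,stop_force=20),ctrl.read_contact_force().round(1))
for z in (76,72,69,66,63,61,59.5):
    h=ctrl.line_to(p+[z],R,40,stop_force=30); print(z,h,ctrl.read_eef_pos().round(1),ctrl.read_contact_force().round(1),ctrl.read_width().round(2) if hasattr(ctrl.read_width(),'round') else ctrl.read_width())
    if h: break
print(ctrl.read_t())
s,t=snap(ctrl,"d"); crop(s,proj(s,[576,-67,60]),36,16,"pics/sd.png")
```

```text
False [ 0.1  0.  -0.5]
76 False [576.7 -66.9  76.1] [ 3.9 -1.2  1.1] 14.679630657922672
72 False [576.4 -66.7  71.7] [4.2 0.4 1.7] 13.878827084867003
69 False [576.3 -66.7  68.6] [ 3.8 -1.7 -3.3] 14.535584197421514
66 False [576.3 -66.7  65.6] [ 3.9 -0.4 -3.6] 14.40876632225386
63 False [576.2 -66.8  62.6] [ 2.8 -0.3 -4.9] 14.289316302147121
61 False [576.1 -66.7  60.5] [ 0.3 -0.4 -7.2] 14.429704473790615
59.5 False [576.5 -66.8  59.6] [ 0.5  0.7 -0.3] 14.519427426979203
9.3167
```

View pics/sd.png

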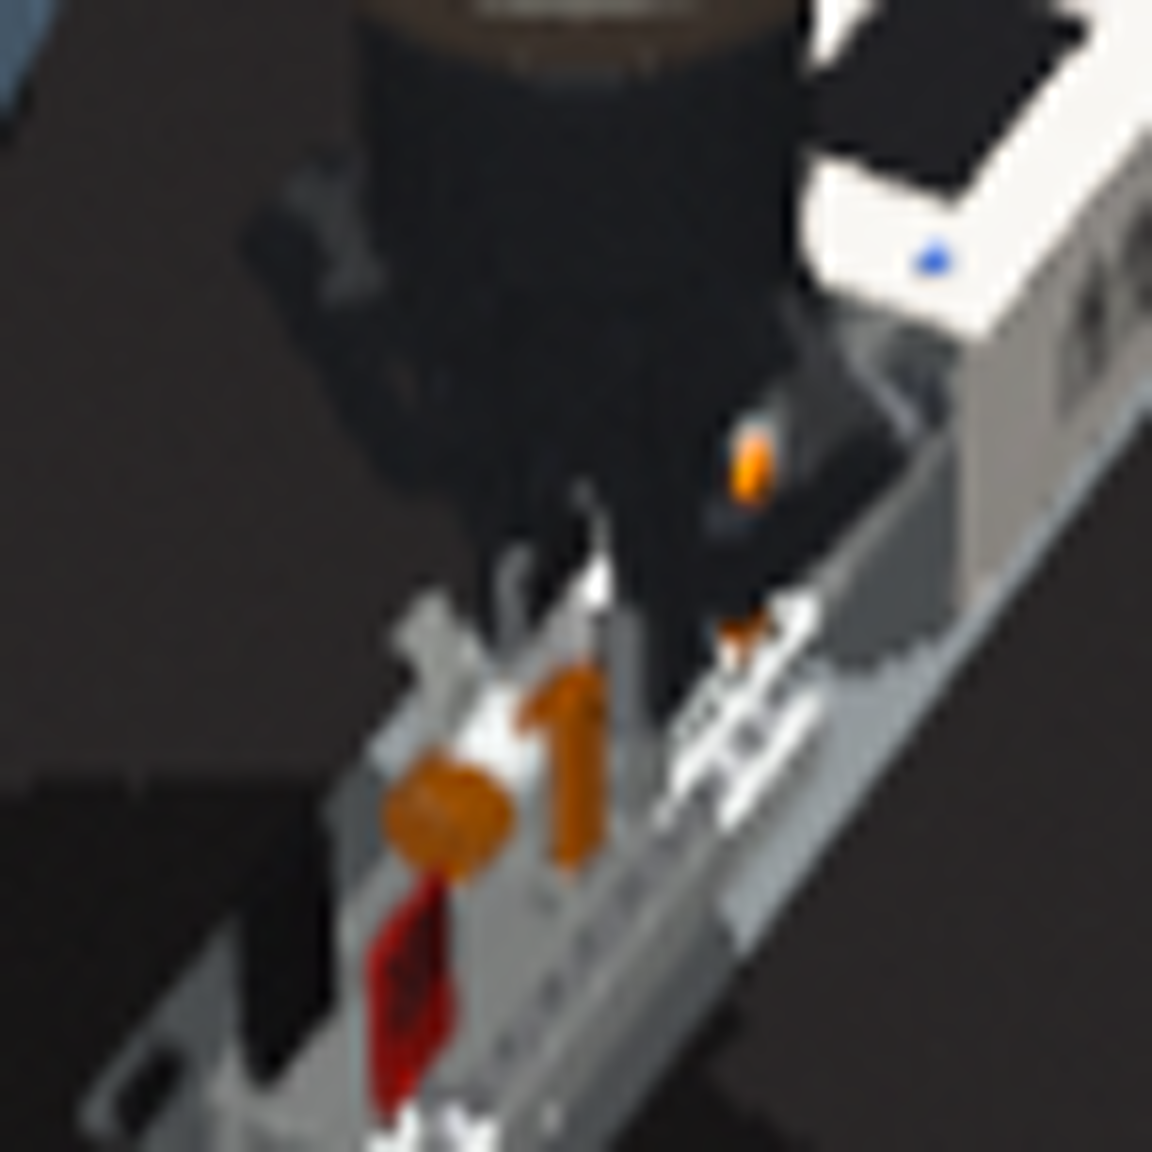

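The force rose to about 7 N and then dropped, and the scene view shows the near jaw upright over the tube at (270,190) with the cap just outside the fork. I'll press a little more, release and look.

Run:
```python
from h import *
from rig import ctrl
R=Rt(-11).tolist()
p=[576.5,-66.8]
print(ctrl.line_to(p+[58.3],R,30,stop_force=15),ctrl.read_eef_pos().round(1),ctrl.read_contact_force().round(1))
ctrl.grip(36); print(ctrl.read_width(),ctrl.read_contact_force().round(1))
ctrl.line_to(p+[130],R,120)
a=np.radians(-101); ex=np.array([np.cos(a),np.sin(a)])
g=np.array(p)-130*ex
ctrl.move_ptp([g[0]-120,g[1]+60,180],R); print(ctrl.read_t())
s,t=snap(ctrl,"e"); crop(s,proj(s,[576,-67,60]),36,16,"pics/se.png"); crop(t,proj(t,[576,-67,60]),50,10,"pics/te.png")
```

```text
False [576.7 -66.8  59.1] [-3.4  0.3  9.2]
35.88314969403748 [-0.   0.3  0. ]
11.625
```

View pics/se.png

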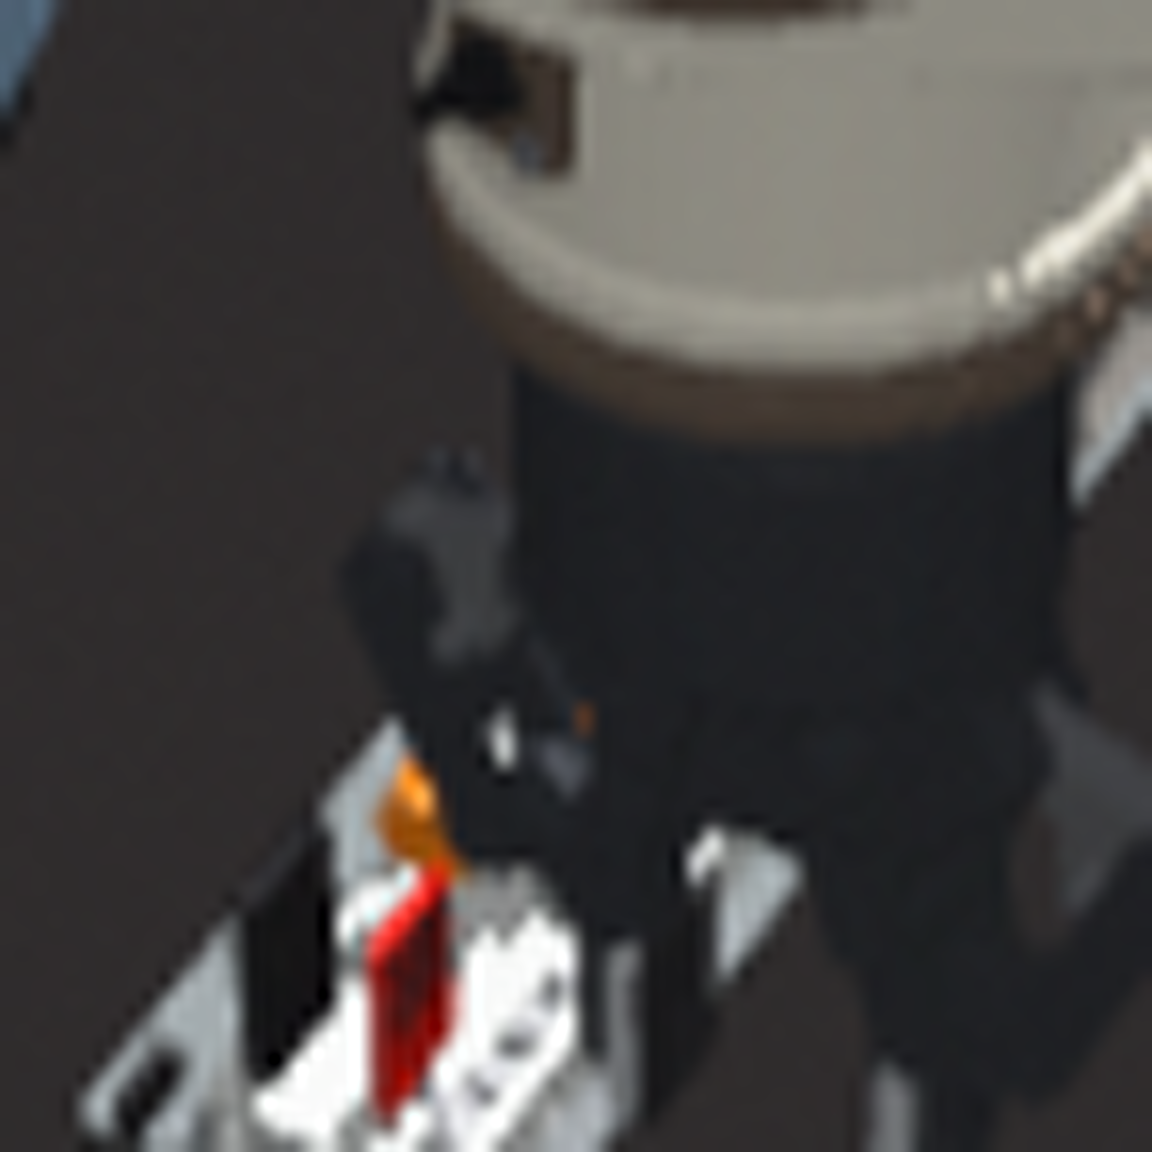

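View pics/te.png

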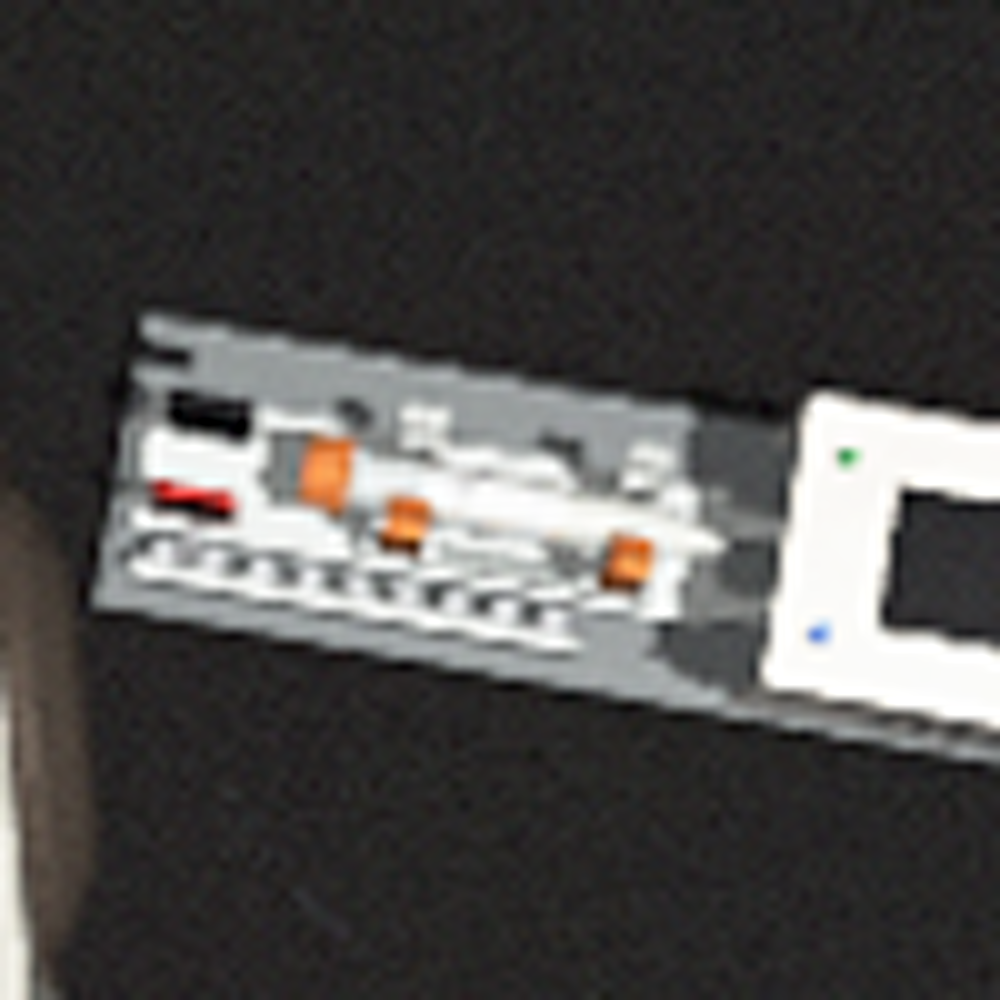

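The top view shows the tube in the fork with the cap at (272,197) and both jaw paddles hooked over the body. I'll check the jaw and grip positions.

Run:
```python
from h import *
S=load("scene_e.npz");T=load("top_e.npz")
a=np.radians(-101); ex=np.array([np.cos(a),np.sin(a)]); ey=np.array([-ex[1],ex[0]]); C=np.array([576.4,-68.2]); G=C-90*ex
print("G",G)
for b in blobs(T,"orange",(255,170,385,230)): print(b[0],b[1])
def rel(d,p,z): X=ray(d,p,z)[:2]-G; return (X@ex).round(1),(X@ey).round(1)
o=proj(S,[576,-67,60]).astype(int)-36; ot=proj(T,[576,-67,60]).astype(int)-50
sp=lambda p:o+np.array(p)/16; tp=lambda p:ot+np.array(p)/10
print("scene tab top near/far",rel(S,sp((370,945)),67),rel(S,sp((443,875)),67))
print("scene fin near/far",rel(S,sp((240,915)),67),rel(S,sp((320,830)),67))
print("top tab ends",rel(T,tp((155,490)),67),rel(T,tp((235,500)),67),"fin",rel(T,tp((170,395)),67),rel(T,tp((250,410)),67),"fin inner",rel(T,tp((172,425)),67))
c=blobs(T,"orange",(275,185,292,203))
print("cap top",(ray(T,tp((327,475)),61)[:2]-C)@ex,(ray(T,tp((327,475)),61)[:2]-C)@ey)
```

```text
G [593.57280958  20.14644651]
[284.12 190.65] [282, 188, 5, 7, 26]
[292.   195.57] [290, 194, 5, 4, 14]
[314.4 199.4] [313, 198, 4, 4, 15]
scene tab top near/far (np.float64(-9.4), np.float64(-14.0)) (np.float64(10.4), np.float64(-16.6))
scene fin near/far (np.float64(-14.4), np.float64(8.8)) (np.float64(9.1), np.float64(7.2))
top tab ends (np.float64(-7.3), np.float64(-15.0)) (np.float64(14.8), np.float64(-13.9)) fin (np.float64(-7.9), np.float64(11.5)) (np.float64(14.5), np.float64(11.3)) fin inner (np.float64(-5.9), np.float64(3.5))
cap top -51.604257501353615 -1.8364182059084255
```

Run:
```python
from h import *
from rig import ctrl
R=Rt(-11).tolist()
a=np.radians(-101); ex=np.array([np.cos(a),np.sin(a)])
ey=np.array([-ex[1],ex[0]])
G=np.array([593.57,20.15])+1*ex
f=lambda q,z:[q[0],q[1],z]
ctrl.grip(56)
ctrl.move_ptp(f(G,130),R)
print(ctrl.line_to(f(G,61),R,100,stop_force=12),ctrl.read_eef_pos().round(1),ctrl.read_contact_force().round(1))
ctrl.grip(30);F=ctrl.read_contact_force();print("w",ctrl.read_width(),F.round(1),F[:2]@ey)
ctrl.grip(23);F=ctrl.read_contact_force();print("w",ctrl.read_width(),F.round(1),"Fy",F[:2]@ey,ctrl.read_eef_pos().round(1),ctrl.read_t())
s,t=snap(ctrl,"f"); crop(s,proj(s,[590,15,60]),36,16,"pics/sf.png")
```

```text
False [593.7  19.2  61.7] [-0.2  0.4  0. ]
w 29.85807501207445 [-1.4  0.2  0.4] -1.4511590655892905
w 23.590453783050155 [23.9 -2.7 -8.1] Fy 23.952453970421885 [596.1  18.5  61.8] 14.1917
```

View pics/sf.png

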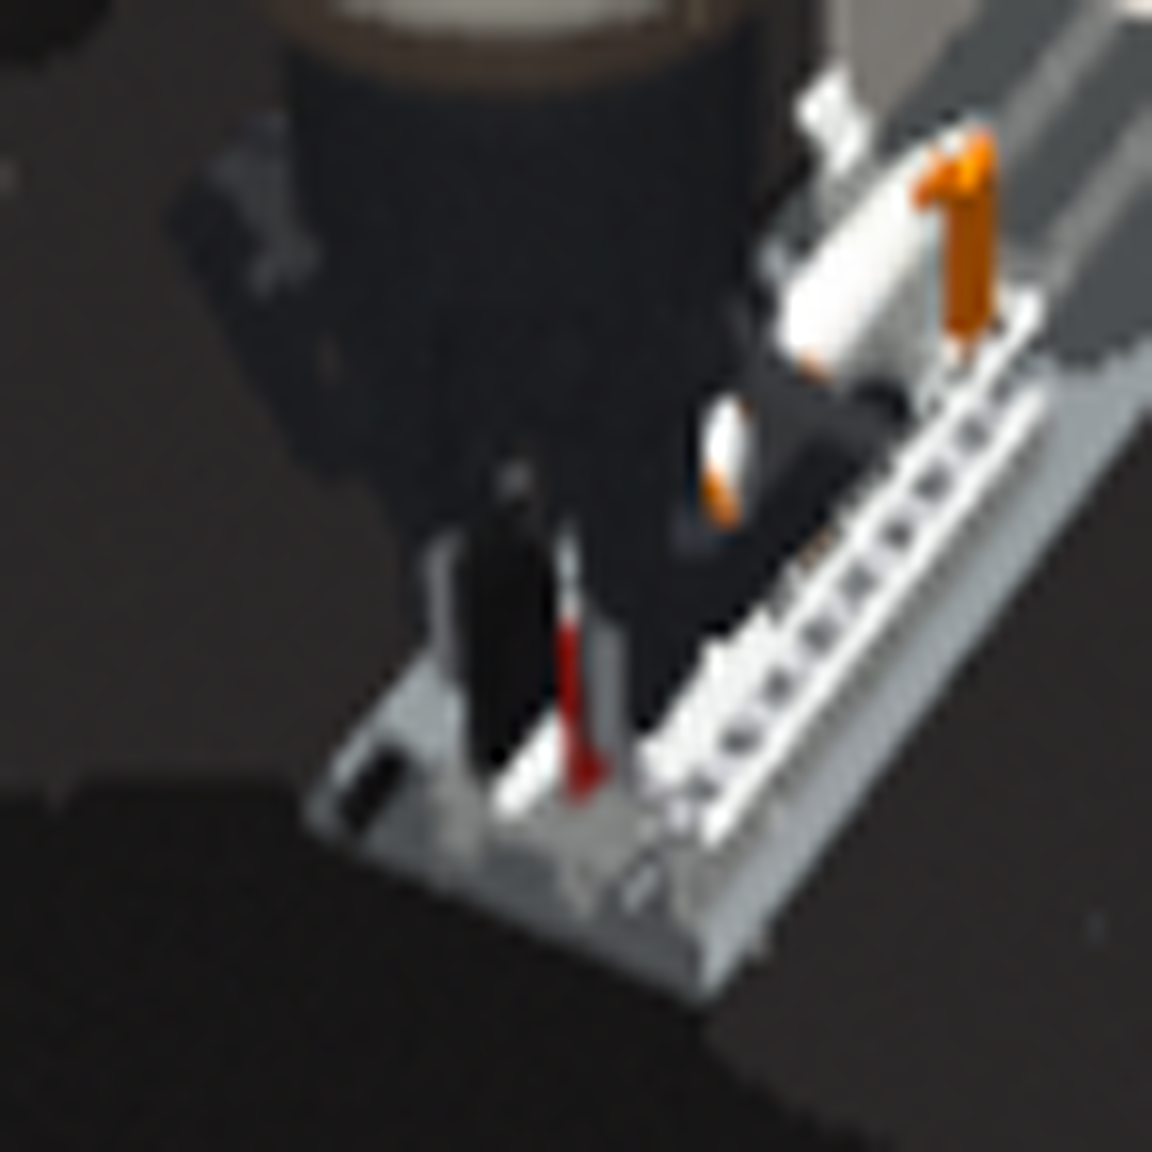

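The tab is squeezed (width 23.6 mm). The fin pushed the arm 2.5 mm to +y (24 N), so I'll recentre on that before sliding.

Run:
```python
from h import *
from rig import ctrl
R=Rt(-11).tolist()
a=np.radians(-101); ex=np.array([np.cos(a),np.sin(a)])
ey=np.array([-ex[1],ex[0]])
G=np.array([593.57,20.15])+1*ex+2.8*ey
f=lambda q,z:[q[0],q[1],z]
def st():
    F=ctrl.read_contact_force();P=np.array(ctrl.read_eef_pos());d=P[:2]-G;print("F x,y,z",(F[:2]@ex).round(1),(F[:2]@ey).round(1),F[2].round(1),"pos",(d@ex).round(2),(d@ey).round(2),P[2].round(1),"w",round(ctrl.read_width(),2),"t",ctrl.read_t())
ctrl.line_to(f(G,61),R,20); st()
for x,sf in((20,25),(50,25),(80,25),(92,25),(98,25),(102,18)):
    h=ctrl.line_to(f(G+x*ex,61),R,50,stop_force=sf); print(x,h); st()
    if h: break
s,t=snap(ctrl,"g"); crop(s,proj(s,[570,-70,60]),36,16,"pics/sg.png"); crop(t,proj(t,[570,-80,60]),50,10,"pics/tg.png")
```

```text
F x,y,z -0.3 -1.4 8.4 pos 0.05 0.38 61.7 w 23.41 t 14.5833
20 False
F x,y,z 1.0 -0.1 7.8 pos 20.32 0.38 61.7 w 23.12 t 15.1333
50 False
F x,y,z 1.3 0.5 6.8 pos 50.31 0.4 61.7 w 23.32 t 15.8833
80 False
F x,y,z 1.4 0.0 6.4 pos 80.31 0.44 61.6 w 23.49 t 16.6333
92 False
F x,y,z 1.8 0.7 6.9 pos 92.42 0.47 61.7 w 23.23 t 17.025
98 False
F x,y,z 0.2 1.2 6.4 pos 98.1 0.47 61.7 w 23.44 t 17.2917
102 False
F x,y,z -14.7 2.3 4.9 pos 100.6 0.45 61.5 w 23.48 t 17.5417
```

View pics/sg.png

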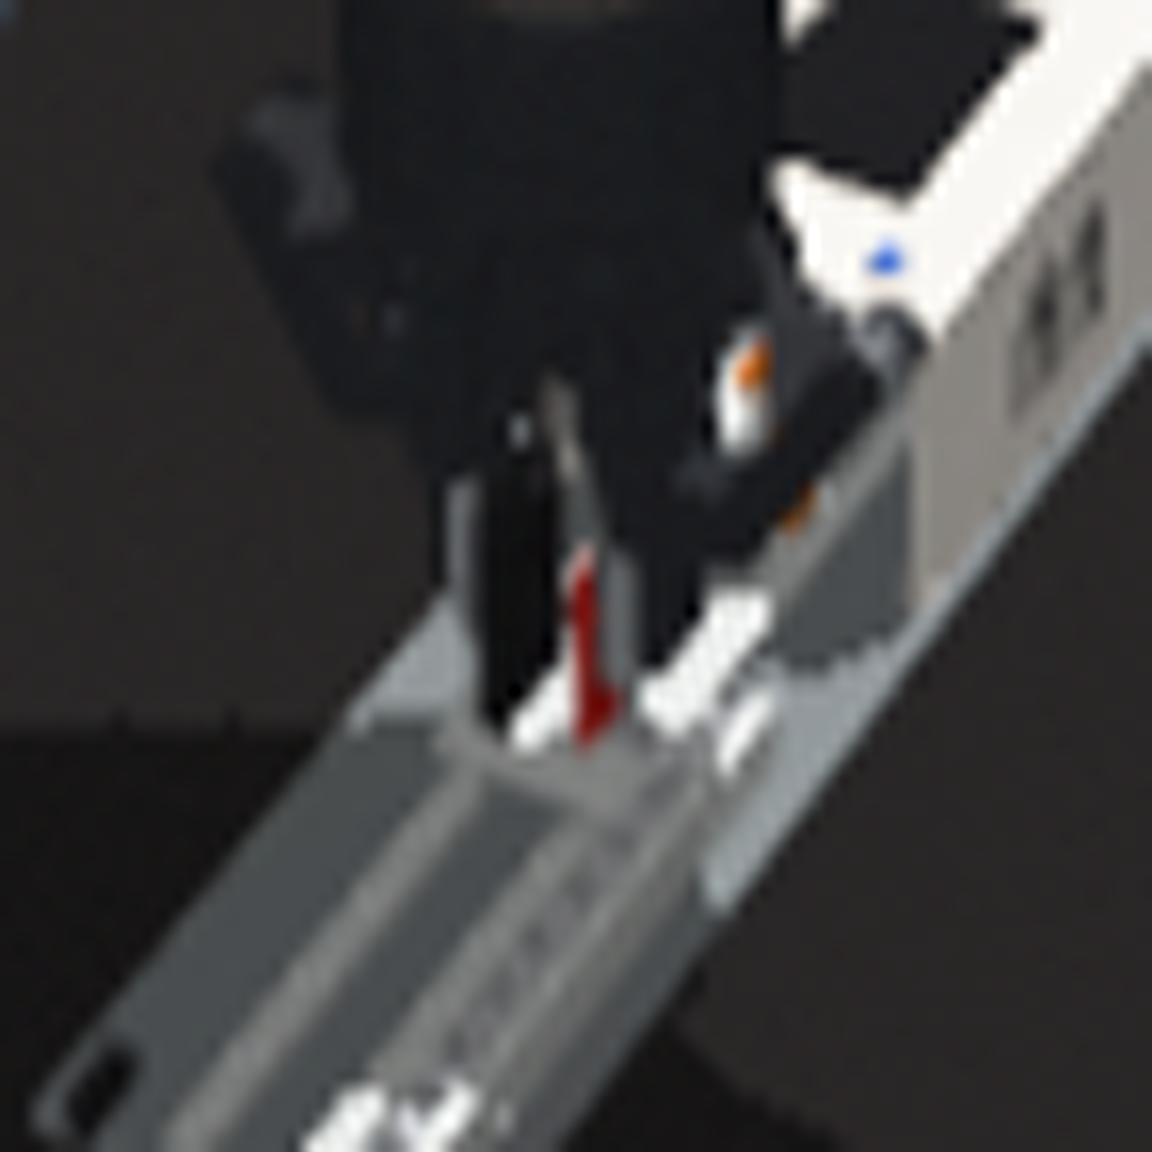

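It's at the end stop (−15 N along the slide). I'll release, lift away and inspect.

Run:
```python
from h import *
from rig import ctrl
R=Rt(-11).tolist()
a=np.radians(-101); ex=np.array([np.cos(a),np.sin(a)])
ey=np.array([-ex[1],ex[0]])
G=np.array([593.57,20.15])+1*ex+2.8*ey+99*ex-1.5*ey
f=lambda q,z:[q[0],q[1],z]
ctrl.grip(52); print(ctrl.read_width(),ctrl.read_contact_force().round(1),ctrl.read_eef_pos().round(1))
P=ctrl.read_eef_pos(); ctrl.line_to([P[0],P[1],150],R,100)
ctrl.move_ptp([380,150,300],R); print(ctrl.read_t(),ctrl.read_contact_force().round(1))
s,t=snap(ctrl,"h"); crop(s,proj(s,[565,-90,60]),42,13,"pics/sh.png"); crop(t,proj(t,[570,-100,60]),55,10,"pics/th.png")
cv2.imwrite("pics/topfull.png",t["color"])
```

```text
51.5716036959419 [-0.5  0.2 -0.3] [576.8 -81.6  61.1]
20.35 [-0.4  1.2 -0.3]
```

View pics/sh.png

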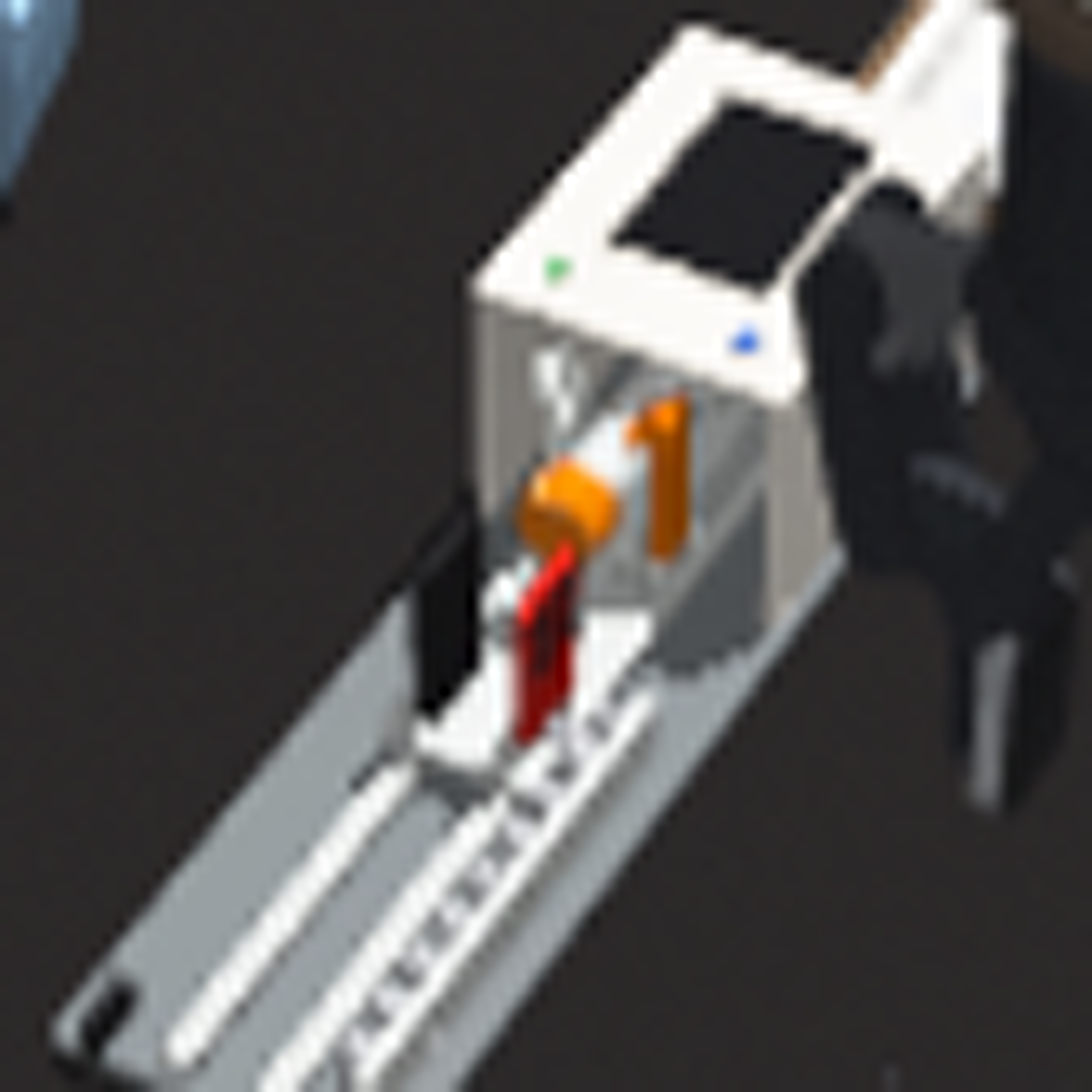

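View pics/th.png

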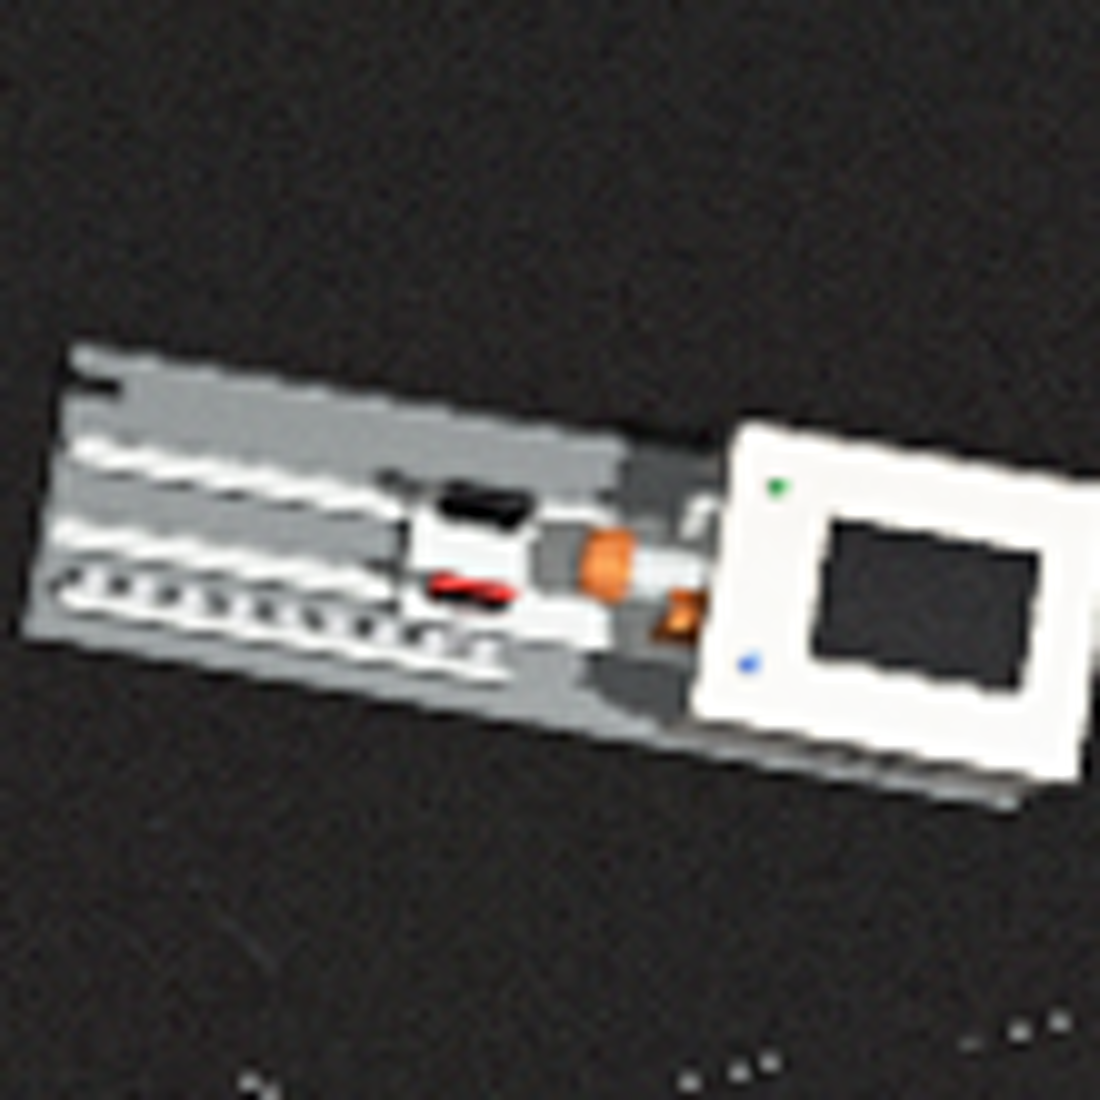

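View pics/topfull.png

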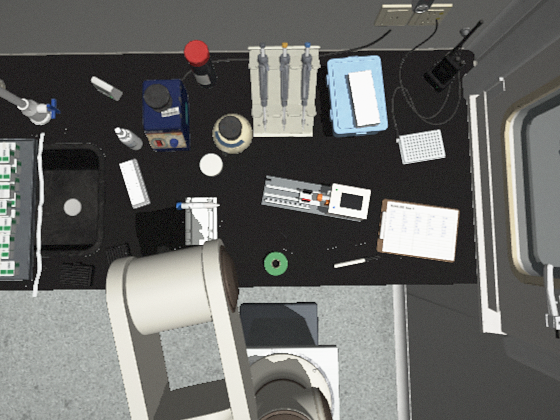

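Run:
```python
from h import *
a=np.radians(-101); ex=np.array([np.cos(a),np.sin(a)]); ey=np.array([-ex[1],ex[0]])
for n in("top","scene"):
    A=load(n+"0.npz");B=load(n+"_h.npz"); E=load(n+"_e.npz")
    roi=(255,170,385,230) if n=="top" else (230,130,330,240)
    def cen(d):
        m=sum(b[2] for b in blobs(d,"red",roi,3)); ys,xs=np.nonzero(m); return ray(d,(xs.mean(),ys.mean()),60 if n=="top" else 45)[:2],len(xs)
    p,q=cen(A),cen(B); d=q[0]-p[0]; print(n,p[1],q[1],"tab moved",d@ex,d@ey)
E_=load("top_e.npz");H=load("top_h.npz")
c=lambda d,r:ray(d,max(blobs(d,"orange",r),key=lambda b:b[1][4])[0],58)[:2]
d=c(H,(305,180,316,206))-c(E_,(278,183,290,203)); print("cap moved",d@ex,d@ey)
for d in(load("top0.npz"),H): print("blue",[b[0] for b in blobs(d,"blue",(165,195,200,215))])
```

```text
top 9 9 tab moved 97.2947871520884 -0.15337181911821418
scene 25 31 tab moved 97.41135626431243 0.5184873510220972Traceback (most recent call last):
  File "<stdin>", line 11, in <module>
  File "<stdin>", line 10, in <lambda>
ValueError: max() iterable argument is empty
```

The tab moved 97.3 mm along the slide in both views, with no sideways shift left, so it is released and locked. The blue cap still shows at about (179,206) in the top view, and the tape, petri dish and marker look unmoved.

Run:
```python
from h import *
for n in("top0.npz","top_h.npz"):
    print("blue",[(b[0],b[1][4]) for b in blobs(load(n),"blue",(165,195,200,215))])
    print("cap",[(b[0],b[1][4]) for b in blobs(load(n),"orange",(255,170,385,230))])
from rig import ctrl
ctrl.hand_in(); print(ctrl.read_t())
```

```text
blue [(array([178.47, 205.94]), 34)]
cap [(array([292.  , 195.57]), 14), (array([314.4, 199.4]), 15)]
blue [(array([178.05, 204.67]), 21)]
cap [(array([319.1 , 196.79]), 29), (array([326.91, 201.36]), 11)]
the job is handed in; nothing more can be done
the job is handed in; nothing more can be done
```

The job is handed in at about 20.4 s on the robot clock, out of the 53 s allowed. The rig gives no verdict, so this rests on my own checks.

**What I did:** I took the orange-capped tube from the rest and pressed it into the clip, where the force rose to about 7 N and then dropped as the jaw snapped over. I then squeezed the lock tab, slid the carriage to its end stop (15 N push-back there), released and backed off.

**Last checks:**
- **Carriage:** both cameras show the tab 97.3 mm along the slide, against 94 mm needed. It has no sideways offset from its released position, so it should be locked.
- **Clip:** before the slide, the jaw paddles sat exactly where they were when empty, so closed. The cap was 52 mm from the cradle point, against about 52.5 mm expected. After the slide the cap still shows just outside the fork, with the near paddle over the tube.
- **Other things:** the petri dish, tape roll and marker look unmoved by eye. The tool force was close to zero after backing off.

**What disagreed or failed:**
- The two cameras differed by about 3.5 mm on the reader's position, so I averaged them. The grip turned out about 2.5 mm off to the side (24 N on squeezing), and I recentred before sliding.
- The blue cap's mask came out smaller in the last top picture (21 pixels against 34), with its centre 1.3 pixels (about 3.5 mm) away. I put this down to the arm's shadow.
- One check script, for how far the orange cap had moved, failed because its search window missed the cap. I only looked at that cap in the last pictures.

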